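# Line up the copper beakers for the vice

## Robot

A 6-joint arm with a two-finger parallel gripper is mounted at the origin on the work surface. World frame = base frame: x ahead of the robot, y to its left, z up, the work surface at z = 0. Lengths are in mm, angles in rad, forces in N, time in s.
With the tool pointing down it reaches from about 350 to 875 mm from the base axis. Payload 4.2 kg.
Tool frame: the origin (TCP) lies midway between the tips of the shut fingers; the grasp point (between the pads) lies 19 mm behind it (arm.tcp_to_grasp is the distance from the TCP to the grasp point, in mm); z points along the fingers, y is the line along which they close (so a half turn about z gives the same grasp; the last joint's range is limited). The gripper opens to 85 mm and grips with 20 to 120 N. Pads are 22 mm wide; open, the fingers measure 114 mm over their backs; the gripper's body (76 mm by 85 mm) begins 54 mm behind the grasp point. The pads swing forward as they close: fully open they stand 13 mm farther back than shut.
Start: joints at [1.561, 0.385, 0.008, 0, -1.194, -0.259], TCP at [165.952, 602.544, 231.312] pointing down, gripper open.
Joint ranges: [-3.14, 3.14], [-1.21, 2.06], [-1.07, 1.41], [-3.16, 2.05], [-2.99, -0.16], [-3.1, 3.1]. Speed limits (rad/s): [2.79, 2.79, 3.14, 3.14, 3.14, 3.14].

## Interface

Orientations are given as a unit quaternion [x, y, z, w].
In Python, from bench import arm, imaging, job, models gives the robot as it stands.
- The arm moves only by the tool arm_command, never from a script. Its argument "rows" is a list of rows, each an object with "grip": the opening, from 0 (shut) to 1 (fully open); "linear": the shift along the tool's x, y, z in mm, a list of three; "rot": the turn, a rotation vector about the tool's x, y, z in rad, a list of three. In form: [{"grip": grip, "linear": [tx, ty, tz], "rot": [rx, ry, rz]}, ...]. A call has 1 to 10 rows; each row is the pose to reach, as a shift and turn from the pose commanded when the call began, along the tool's axes at that moment; what a row does not reach only later rows make up. A row lasts 1/8 s, in which the tool goes at most 62.5 mm and 10.7 degrees, less where a joint would pass 70% of its speed; a pose out of reach is approached as far as the arm can. A call with a gripper value outside its range is refused whole. The fingers move at their own pace and stop on an object; the grip force is fixed at half the most. Time passes only in rows, so rows that repeat a pose let the fingers close. It gives the time, the measured TCP pose, the force, the opening and the grip force at its end, in the units of the state.
- arm.read_state(): the state, without advancing time (a new reading comes with each control period).
- imaging.get_image(name): name is "scene" or "top"; returns a dict with "frame" (384x512x3 uint8, red, green, blue), "fx", "fy", "cx", "cy" (pixels), "extrinsics" (4x4, takes a point from world to camera coordinates). Camera axes: x right, y down, z forward; pixel columns grow to the right and rows downward; lengths in mm; the calibration is good to about 2 mm. A picture is of the moment at which its call begins. There is no depth.
- job.job_done(): hands the job in; it is judged then, once.
Trained networks look in a picture, given as the dict that the camera call returned (one of the last four; its "shot" number tells which), for a name from the list of things; names that differ only in an ending like _2 or _b are one class to them, and where a whole thing is asked for, a point or a joint stands for the part that bears it (a point fixed in the world has none). Each returns a list of dicts, best first, with "score" (0 to 1); they miss things now and then, are a little off and sometimes report something else, mostly with a low value. They report only what shows in the picture. A call takes as long as a camera call. They do not tell look-alikes from the thing itself.
- models.spot_in(picture, query): "rect" ([left, top, right, bottom] in pixels, round what is visible of it).
- models.tip_of(picture, query): "pixel" ([column, row] in pixels: a listed point, or the origin of a listed thing).
The state is a dict: "clock": time; "joints": joint angles; "joint_vel": joint speeds; "joint_efforts": joint torques, N m; "position": TCP position; "ee_rot": TCP orientation; "contact_force": force on the tool from outside, world axes, zero at the start; "wrist_torque": the same for the moment, N m; "gripper_width": finger opening in mm; "grasp_force": force on a finger pad.
Only numpy, scipy, OpenCV 4.12 (cv2) and the standard library are available. Lean on these libraries where they do the work, as an engineer would, in place of code of your own. Each camera call takes 0.05 s, during which the arm holds its last target. There are 200 camera calls.

## Task

The four copper beakers are to be finished at the blue vice one after another, smallest first: stand them ready in a row on the rack board, one upright in the middle of each cork pad, in order of size, with the smallest on the pad nearest the vice and the largest at the far end. Don't knock a beaker over, and leave the yellow tub of punches standing where it is.

Things in the scene. Friction and masses are not known exactly. Their poses are not given: they have to be found in the camera images.
- beaker_small: The smallest of four open copper beakers (round tumblers, walls 2.5 mm, slightly wider at the mouth): 36 mm across the mouth, 32 mm across the foot, 48 mm high; loose, about 60 g. It starts upright on the table. Origin: centre of its underside; z up along its axis.
- beaker_medium: The second smallest of four open copper beakers (round tumblers, walls 2.5 mm, slightly wider at the mouth): 43 mm across the mouth, 38 mm across the foot, 62 mm high; loose, about 90 g. It starts upright on the table. Origin: centre of its underside; z up along its axis.
- beaker_large: The second largest of four open copper beakers (round tumblers, walls 2.5 mm, slightly wider at the mouth): 50 mm across the mouth, 44 mm across the foot, 77 mm high; loose, about 130 g. It starts upright on the table. Origin: centre of its underside; z up along its axis.
- beaker_largest: The largest of four open copper beakers (round tumblers, walls 2.5 mm, slightly wider at the mouth): 57 mm across the mouth, 50 mm across the foot, 94 mm high; loose, about 180 g. It starts upright on the table. Origin: centre of its underside; z up along its axis.
- pad_a: Round cork pad, 72 mm across and 3 mm thick, fixed on the rack board: the one at the right-hand end of the row as the robot sees it (-y). The four pads lie in one straight row, about 95 mm apart, on a brown wooden board 100 mm wide, 370 mm long and 22 mm high that lies across the bench, turned by up to 0.2 rad. Origin: centre of the pad's underside, 22 mm above the table (its top is at 25 mm); y runs along the row, x across it.
- pad_b: Round cork pad, 72 mm across and 3 mm thick, fixed on the rack board: the second from the right-hand end. The four pads lie in one straight row, about 95 mm apart, on a brown wooden board 100 mm wide, 370 mm long and 22 mm high that lies across the bench, turned by up to 0.2 rad. Origin: centre of the pad's underside, 22 mm above the table (its top is at 25 mm); y runs along the row, x across it.
- pad_c: Round cork pad, 72 mm across and 3 mm thick, fixed on the rack board: the third from the right-hand end. The four pads lie in one straight row, about 95 mm apart, on a brown wooden board 100 mm wide, 370 mm long and 22 mm high that lies across the bench, turned by up to 0.2 rad. Origin: centre of the pad's underside, 22 mm above the table (its top is at 25 mm); y runs along the row, x across it.
- pad_d: Round cork pad, 72 mm across and 3 mm thick, fixed on the rack board: the one at the left-hand end (+y). The four pads lie in one straight row, about 95 mm apart, on a brown wooden board 100 mm wide, 370 mm long and 22 mm high that lies across the bench, turned by up to 0.2 rad. Origin: centre of the pad's underside, 22 mm above the table (its top is at 25 mm); y runs along the row, x across it.
- vice: Blue bench vice on a round base, fixed: base 124 mm across, jaws 77 mm wide, 157 mm high overall, its screw and bar reaching to about 105 mm from the origin on its far (+x) side; it stands beyond one end of the row of pads, to the robot's left (+y) or right (-y); a dark anvil on a wooden block (130 by 100 mm, 110 mm high in all, its horn pointing to the robot) stands beyond the other end. Origin: centre of its base, on the table.
- punch_tub: Yellow plastic tub, 58 mm square and 55 mm high, full of black punches that stick out to about 90 mm; loose, about 300 g, standing upright among the beakers. Origin: centre of its underside, z up. It is to be left standing where it is. (A steel block 60 mm square and 23 mm high and a lidded pot 48 mm across and 45 mm high stand among the beakers too, at least 85 mm from their centres, and have no entry.)
Mind the look-alikes: they are no part of the job. What is shaped like the beaker_large but green or turquoise is not meant.

How it is judged (in metres and radians):
At the end, for the whole second after the job is handed in: All four beakers stand upright (within 0.1 rad), released and at rest, on the cork pads, each with its centre within 12 mm of its pad's centre, in order of size along the row: the smallest on the pad nearest the blue vice, the largest on the pad furthest from it (angle between each of beaker_small, beaker_medium, beaker_large, beaker_largest's own z axis and vertical below 0.1 rad and height (world z) of beaker_small between 0.021 and 0.03 m and linear speed of each of beaker_small, beaker_medium, beaker_large, beaker_largest below 0.02 m/s and height (world z) of beaker_medium between 0.021 and 0.03 m and height (world z) of beaker_large between 0.021 and 0.03 m and height (world z) of beaker_largest between 0.021 and 0.03 m and ((world y of vice below 0 m and horizontal distance between beaker_small and pad_a below 0.012 m and horizontal distance between beaker_medium and pad_b below 0.012 m and horizontal distance between beaker_large and pad_c below 0.012 m and horizontal distance between beaker_largest and pad_d below 0.012 m) or (world y of vice above 0 m and horizontal distance between beaker_small and pad_d below 0.012 m and horizontal distance between beaker_medium and pad_c below 0.012 m and horizontal distance between beaker_large and pad_b below 0.012 m and horizontal distance between beaker_largest and pad_a below 0.012 m))); the robot touches nothing.
It fails at once if the smallest beaker is knocked over (angle between beaker_small's own z axis and vertical above 0.7 rad).
It fails at once if the second smallest beaker is knocked over (angle between beaker_medium's own z axis and vertical above 0.7 rad).
It fails at once if the second largest beaker is knocked over (angle between beaker_large's own z axis and vertical above 0.7 rad).
It fails at once if the largest beaker is knocked over (angle between beaker_largest's own z axis and vertical above 0.7 rad).
It fails at once if the tub of punches is pushed more than 20 mm or tipped (distance of punch_tub from where it was at the start of the episode above 0.02 m or angle between punch_tub's own z axis and vertical above 0.3 rad).
It also fails if it takes over 99 s, if anything falls off the work surface, if the arm or the gripper's body presses on something with over 40 N, if the wrist force passes 120 N, or if a joint passes its speed limit or range.

## Working session

There is one attempt and no reset: what is moved stays moved. The work goes in short steps, Python scripts to look and compute and a tool call to move; the robot and the scene stay as the last step left them, time stands still between calls to the robot, and variables do not carry over. Pictures are saved under pics/ and viewed, at most 14 in all, crops included, and the job is handed in when it is done.

Besides the shell and the picture viewer there is one more tool, called after "Call:" as name([rows], argument=value, ...), one row to a line, values as JSON. arm_command: Moves the arm, as the interface text tells. Its arguments: {"type":"object","properties":{"rows":{"type":"array"}},"required":["rows"]}

```bash
ls; mkdir -p pics; cat > h.py <<'E'
from bench import arm, imaging, job, models
import numpy as np, cv2
def cam(n):
    p=imaging.get_image(n); return p
def ray(p,uv):
    E=np.array(p["extrinsics"]);R=E[:3,:3];t=E[:3,3]
    d=R.T@np.array([(uv[0]-p["cx"])/p["fx"],(uv[1]-p["cy"])/p["fy"],1.]);o=-R.T@t
    return o,d
def at_z(p,uv,z):
    o,d=ray(p,uv); return o+d*(z-o[2])/d[2]
def proj(p,X):
    E=np.array(p["extrinsics"]);c=E[:3,:3]@np.array(X,float)+E[:3,3]
    return np.array([p["fx"]*c[0]/c[2]+p["cx"],p["fy"]*c[1]/c[2]+p["cy"]])
def save(p,name,crop=None,k=1.5):
    f=p["frame"][:,:,::-1]
    if crop: l,t,r,b=crop; f=f[t:b,l:r]
    cv2.imwrite("pics/"+name,cv2.resize(f,None,fx=k,fy=k,interpolation=cv2.INTER_CUBIC))
E
python3 - <<'E'
from h import *
np.set_printoptions(precision=1,suppress=True)
for n in("scene","top"):
    p=cam(n); save(p,n+"0.png")
    o,_=ray(p,(0,0)); print(n,"cam at",o,p["fx"])
    for q in["beaker_small","beaker_medium","beaker_large","beaker_largest","pad_a","pad_b","pad_c","pad_d","vice","punch_tub"]:
        z=22 if "pad" in q else 0
        print(q,[(np.array(r["pixel"]).round(1).tolist(),round(r["score"],2),at_z(p,r["pixel"],z)[:2].round().tolist()) for r in models.tip_of(p,q)[:5]],[(np.round(r["rect"]).tolist(),round(r["score"],2)) for r in models.spot_in(p,q)[:4]] if 'beaker' in q or 'tub' in q else'')
s=arm.read_state();print(s["position"],s["ee_rot"],s["gripper_width"])
E
```

```text
pics
scene cam at [1030.  -846.2 1069. ] 446.899160171278
beaker_small [([184.9, 267.9], 0.57, [435.0, -328.0])] [([184.0, 257.0, 195.0, 276.0], 0.7)]
beaker_medium [] [([266.0, 157.0, 274.0, 178.0], 0.48)]
beaker_large [([204.3, 203.3], 0.89, [325.0, -94.0]), ([231.8, 181.6], 0.76, [342.0, 39.0]), ([248.2, 200.5], 0.62, [440.0, -6.0])] [([223.0, 159.0, 239.0, 189.0], 0.78), ([196.0, 184.0, 211.0, 210.0], 0.71), ([238.0, 180.0, 254.0, 206.0], 0.55)]
beaker_largest [([301.8, 149.5], 0.83, [463.0, 321.0])] [([297.0, 123.0, 314.0, 157.0], 0.57)]
pad_a [([301.2, 215.5], 0.71, [629.0, 11.0]), ([320.1, 174.1], 0.66, [592.0, 214.0]), ([287.3, 234.0], 0.58, [630.0, -77.0]), ([312.1, 196.2], 0.57, [618.0, 105.0])] 
pad_b [([301.2, 215.5], 0.71, [629.0, 11.0]), ([320.1, 174.1], 0.66, [592.0, 214.0]), ([287.3, 234.0], 0.58, [630.0, -77.0]), ([312.1, 196.2], 0.57, [618.0, 105.0])] 
pad_c [([301.2, 215.5], 0.71, [629.0, 11.0]), ([320.1, 174.1], 0.66, [592.0, 214.0]), ([287.3, 234.0], 0.58, [630.0, -77.0]), ([312.1, 196.2], 0.57, [618.0, 105.0])] 
pad_d [([301.2, 215.5], 0.71, [629.0, 11.0]), ([32
[... 1119 characters left out ...]
0, -67.0]), ([202.5, 161.0], 0.55, [610.0, 200.0]), ([254.7, 159.9], 0.54, [617.0, 22.0])] 
pad_c [([228.8, 162.5], 0.9, [606.0, 110.0]), ([280.7, 159.9], 0.73, [618.0, -67.0]), ([202.5, 161.0], 0.55, [610.0, 200.0]), ([254.7, 159.9], 0.54, [617.0, 22.0])] 
pad_d [([228.8, 162.5], 0.9, [606.0, 110.0]), ([280.7, 159.9], 0.73, [618.0, -67.0]), ([202.5, 161.0], 0.55, [610.0, 200.0]), ([254.7, 159.9], 0.54, [617.0, 22.0])] 
vice [([397.8, 197.0], 0.56, [500.0, -469.0]), ([171.1, 245.1], 0.56, [324.0, 298.0])] 
punch_tub [([170.1, 247.2], 0.88, [317.0, 301.0]), ([254.9, 160.2], 0.63, [621.0, 21.0])] [([158.0, 234.0, 184.0, 262.0], 0.73)]
[166.  602.5 231.3] [ 1.  -0.1  0.   0. ] 85.27432045946816
```

View pics/top0.png

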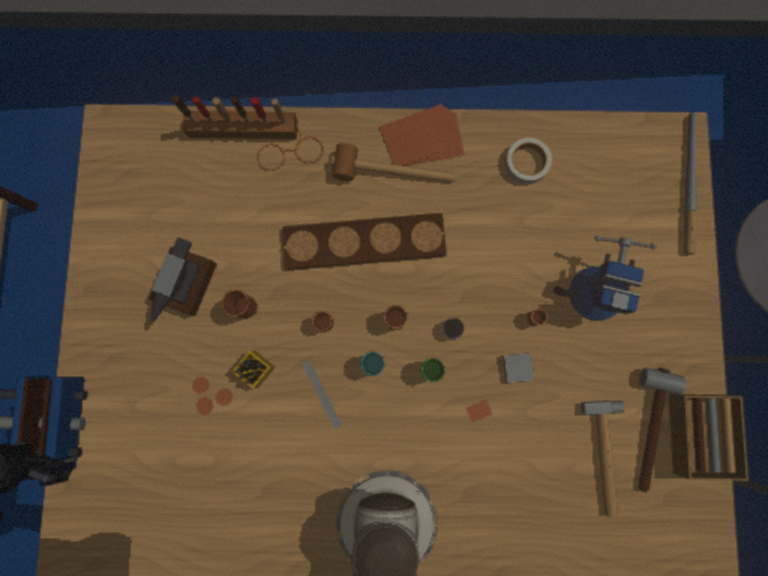

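View pics/scene0.png

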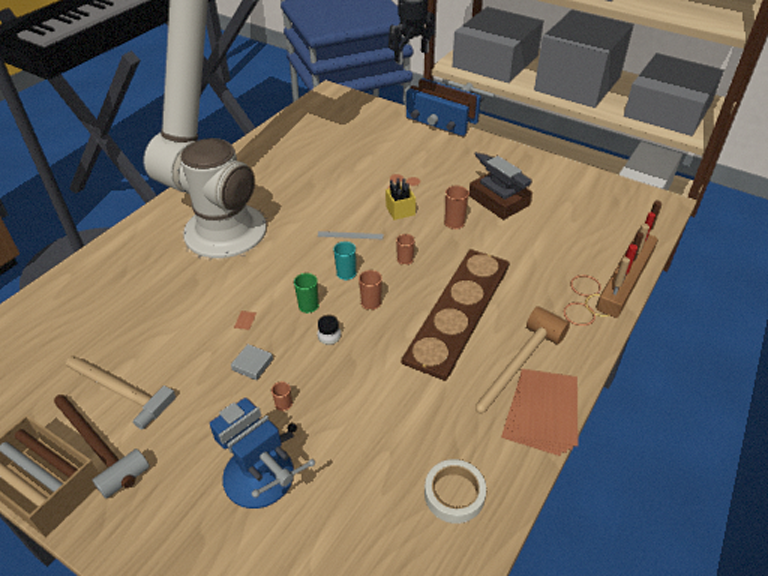

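The vice is at right (-y), so small→pad_a, medium→pad_b, large→pad_c and largest→pad_d. There are three candidates for "large": copper at scene (248,195), turquoise at (230,174) and green at (205,196). Only the copper one fits. I'll refine the positions by silhouette fitting and confirm in a crop.

```bash
cat > fit.py <<'E'
from h import *
from scipy.optimize import minimize
B=dict(beaker_small=(36,32,48),beaker_medium=(43,38,62),beaker_large=(50,44,77),beaker_largest=(57,50,94))
A=np.linspace(0,2*np.pi,40)
def pts(x,y,b,z0=0):
    D,d,h=b
    return [(x+r*np.cos(a),y+r*np.sin(a),z) for r,z in((d/2,z0),(D/2,z0+h)) for a in A]
def mask(p,P,S=4):
    m=np.zeros((384*S,512*S),np.uint8)
    q=cv2.convexHull(np.array([(proj(p,X)+.5)*S for X in P]).astype(np.int32))
    cv2.fillConvexPoly(m,q,1); return cv2.resize(m.astype(np.float32),(512,384),interpolation=cv2.INTER_AREA)
def fg(p,xy,b,z0=0):
    # soft foreground by reddishness (g/r ratio is far lower on copper than on wood or shadowed wood)
    f=cv2.GaussianBlur(p["frame"],(0,0),.6).astype(np.float32)
    w=cv2.dilate(mask(p,pts(*xy,b,z0)),np.ones((15,15)))>0
    g=f[...,1]/(f[...,0]+1)
    v=(g[w]*255).clip(0,255).astype(np.uint8)
    t,_=cv2.threshold(v.reshape(-1,1),0,1,cv2.THRESH_OTSU)
    return ((g*255<t)&w).astype(np.float32),w
def fit(p,xy,b,z0=0):
    F,w=fg(p,xy,b,z0)
    def c(v):
        m=mask(p,pts(*v,b,z0)); return 1-np.minimum(m,F).sum()/np.maximum(m,F).sum()
    best=None
    r=minimize(c,xy,method="Nelder-Mead",options=dict(initial_simplex=[xy,(xy[0]+8,xy[1]),(xy[0],xy[1]+8)],xatol=.2,fatol=1e-4))
    return r.x,1-r.fun
E
python3 - <<'E'
from fit import *
np.set_printoptions(precision=1,suppress=True)
S={"scene":cam("scene"),"top":cam("top")}
g=dict(beaker_small=(443,-326),beaker_medium=(438,151),beaker_large=(442,-8),beaker_largest=(464,332))
ov={n:p["frame"].copy() for n,p in S.items()}
for q,xy in g.items():
    r={n:fit(p,xy,B[q]) for n,p in S.items()}
    m=np.mean([v[0] for v in r.values()],axis=0)
    print(q,[(n,v[0],round(v[1],2)) for n,v in r.items()],m)
    for n,p in S.items():
        cv2.polylines(ov[n],[cv2.convexHull(np.array([proj(p,X) for X in pts(*m,B[q])]).round().astype(np.int32))],True,(0,255,0),1)
# pads: bright cork disc on dark board
for n,p in S.items():
    print(n)
    for y0,x0 in((-70,624),(17,622),(108,612),(205,602)):
        f=cv2.cvtColor(p["frame"],cv2.COLOR_RGB2GRAY)
        P=lambda v,r:np.array([proj(p,(v[0]+r*np.cos(a),v[1]+r*np.sin(a),25)) for a in A],np.float32)
        def c(v):
            s=lambda r:cv2.remap(f.astype(np.float32),P(v,r)[None],None,cv2.INTER_LINEAR)
            return -(s(32).mean()-s(40).mean())+.5*s(32).std()
        r=min((minimize(c,(x0+i,y0+j),method="Nelder-Mead",options=dict(initial_simplex=[(x0+i,y0+j),(x0+i+6,y0+j),(x0+i,y0+j+6)])) for i in(-8,0,8) for j in(-8,0,8)),key=lambda r:r.fun)
        print(r.x,r.fun)
        cv2.polylines(ov[n],[P(r.x,36).round().astype(np.int32)],True,(0,255,255),1)
a=ov["scene"][115:285,170:350];b=ov["top"][140:265,140:375]
a=cv2.resize(a,None,fx=3,fy=3);b=cv2.resize(b,None,fx=3,fy=3)
cv2.imwrite("pics/ovs.png",a[:,:,::-1]);cv2.imwrite("pics/ovt.png",b[:,:,::-1])
from scipy.spatial.transform import Rotation as R
s=arm.read_state();print(R.from_quat(s["ee_rot"]).as_matrix().round(3),s["position"])
E
```

```text
beaker_small [('scene', array([ 447.2, -325.4]), np.float64(0.92)), ('top', array([ 446.6, -324.5]), np.float64(0.91))] [ 446.9 -324.9]
beaker_medium [('scene', array([428.9, 147.6]), np.float64(0.89)), ('top', array([427.8, 149.5]), np.float64(0.92))] [428.3 148.5]
beaker_large [('scene', array([438.9, -11.4]), np.float64(0.91)), ('top', array([437.7, -10.5]), np.float64(0.93))] [438.3 -10.9]
beaker_largest [('scene', array([462.1, 330. ]), np.float64(0.74)), ('top', array([460.8, 329.5]), np.float64(0.94))] [461.4 329.8]
scene
[628.1 -80. ] -74.7571029663086
[623.3  13.7] -74.11891174316406
[612.  107.5] -72.9975357055664
[601.9 202.1] -64.12295532226562
top
[627.6 -78.1] -33.85342788696289
[622.9  15.4] -36.052364349365234
[611.  109.1] -35.37521743774414
[600.9 204. ] -34.86254119873047
[[ 1.  -0.3 -0. ]
 [-0.3 -1.   0. ]
 [-0.  -0.  -1. ]] [165.9 602.6 231.3]
```

View pics/ovs.png

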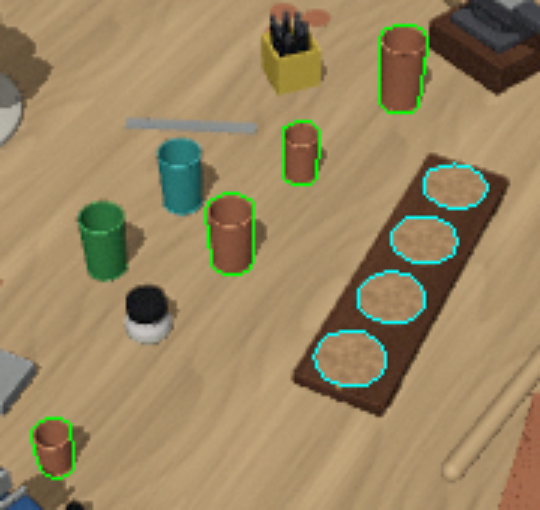

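View pics/ovt.png

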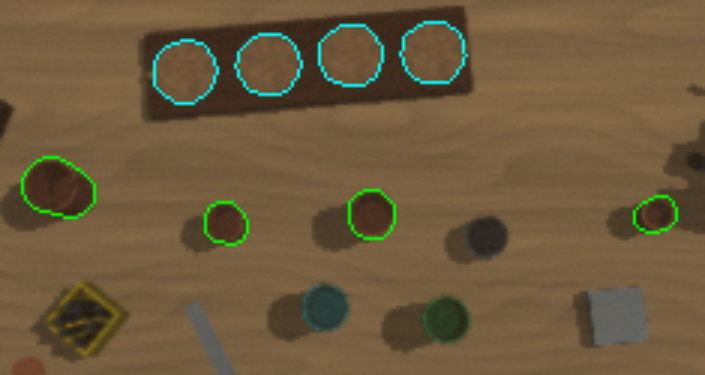

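```bash
cat > go.py <<'E'
import sys; from bench import arm; import numpy as np
from scipy.spatial.transform import Rotation as R
s=arm.read_state(); M=R.from_quat(s["ee_rot"]); p=np.array(s["position"])
x,y,z,psi=map(float,sys.argv[1:5])
T=R.from_euler("z",psi)*R.from_euler("x",np.pi)
print("lin",(M.inv().apply(np.array([x,y,z])-p)).round(1),"rot",(M.inv()*T).as_rotvec().round(3))
print("yaw",np.arctan2(*M.as_matrix()[[1,0],0]).round(3),"j",np.round(s["joints"],2),"t",s["clock"],p.round(1))
E
python3 go.py 461.4 329.8 150 -1.5
```

```text
lin [357.3 184.5  81.3] rot [-0.     0.     1.231]
yaw -0.269 j [ 1.56  0.38  0.01 -0.   -1.19 -0.26] t 1.7 [165.9 602.6 231.3]
```

Call:
arm_command([
  {"grip":1,"linear":[357,184.5,40],"rot":[0,0,1.231]},
  {"grip":1,"linear":[357,184.5,40],"rot":[0,0,1.231]},
  {"grip":1,"linear":[357,184.5,40],"rot":[0,0,1.231]},
  {"grip":1,"linear":[357,184.5,40],"rot":[0,0,1.231]},
  {"grip":1,"linear":[357,184.5,40],"rot":[0,0,1.231]},
  {"grip":1,"linear":[357,184.5,40],"rot":[0,0,1.231]},
  {"grip":1,"linear":[357,184.5,40],"rot":[0,0,1.231]},
  {"grip":1,"linear":[357,184.5,81],"rot":[0,0,1.231]},
  {"grip":1,"linear":[357,184.5,81],"rot":[0,0,1.231]},
  {"grip":1,"linear":[357,184.5,81],"rot":[0,0,1.231]},
])

```text
clock: 2.95
position: [461.6, 330.6, 151.5]
ee_rot: [0.732, -0.681, 0.0, -0.001]
contact_force: [-0.0, -0.6, 0.5]
gripper_width: 85.5
grasp_force: 0.0
```

```bash
python3 go.py 461.4 329.8 50 -1.5; python3 -c "
from h import *
p=cam('scene');save(p,'s1.png',(240,60,370,190),4)"
```

```text
lin [  0.8   0.4 101.5] rot [-0.002  0.001  0.001]
yaw -1.499 j [ 0.91  0.36 -0.25  0.   -0.96 -0.84] t 2.95 [461.6 330.6 151.5]
```

View pics/s1.png

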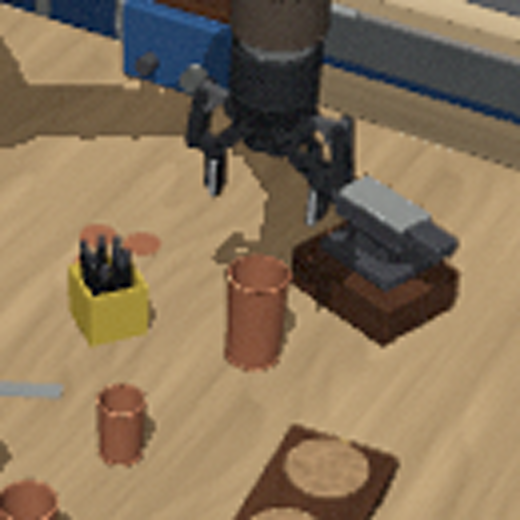

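The open gripper is centred over the largest beaker (crop: fingers at 212 and 315, beaker mouth at 258,275), clear of the anvil and tub. I'll go down.

Call:
arm_command([
  {"grip":1,"linear":[0,0,40],"rot":[0,0,0]},
  {"grip":1,"linear":[0,0,75],"rot":[0,0,0]},
  {"grip":1,"linear":[0,0,100],"rot":[0,0,0]},
  {"grip":1,"linear":[0,0,100],"rot":[0,0,0]},
  {"grip":0.7,"linear":[0,0,100],"rot":[0,0,0]},
  {"grip":0.4,"linear":[0,0,100],"rot":[0,0,0]},
  {"grip":0,"linear":[0,0,100],"rot":[0,0,0]},
  {"grip":0,"linear":[0,0,100],"rot":[0,0,0]},
  {"grip":0,"linear":[0,0,100],"rot":[0,0,0]},
  {"grip":0,"linear":[0,0,100],"rot":[0,0,0]},
])

```text
clock: 4.25
position: [462.0, 331.2, 52.8]
ee_rot: [0.732, -0.681, 0.0, -0.002]
contact_force: [-1.3, 0.1, 5.0]
gripper_width: 55.8
grasp_force: 62.7
```

```bash
python3 go.py 602 203 130 -1.5
```

```text
lin [ 137.7 -130.6  -77.2] rot [-0.003  0.003  0.001]
yaw -1.499 j [ 0.91  0.48 -0.35  0.   -0.73 -0.84] t 4.25 [462.  331.2  52.8]
```

Call:
arm_command([
  {"grip":0,"linear":[0,0,-30],"rot":[0,0,0]},
  {"grip":0,"linear":[0,0,-77],"rot":[0,0,0]},
  {"grip":0,"linear":[30,-28,-77],"rot":[0,0,0]},
  {"grip":0,"linear":[60,-57,-77],"rot":[0,0,0]},
  {"grip":0,"linear":[90,-85,-77],"rot":[0,0,0]},
  {"grip":0,"linear":[120,-114,-77],"rot":[0,0,0]},
  {"grip":0,"linear":[138,-131,-77],"rot":[0,0,0]},
  {"grip":0,"linear":[138,-131,-77],"rot":[0,0,0]},
  {"grip":0,"linear":[138,-131,-50],"rot":[0,0,0]},
  {"grip":0,"linear":[138,-131,-40],"rot":[0,0,0]},
])

```text
clock: 5.5
position: [599.9, 201.5, 89.0]
ee_rot: [0.732, -0.682, -0.001, 0.001]
contact_force: [-1.3, 0.5, -2.2]
gripper_width: 55.8
grasp_force: 64.3
```

```bash
python3 go.py 602 203 78.3 -1.5;  python3 -c "
from h import *
p=cam('scene');save(p,'s2.png',(240,60,370,190),4)"
```

```text
lin [-1.4 -2.2 10.7] rot [ 0.003 -0.001  0.   ]
yaw -1.5 j [ 0.58  0.53 -0.15 -0.   -0.9  -0.51] t 5.5 [599.9 201.5  89. ]
```

View pics/s2.png

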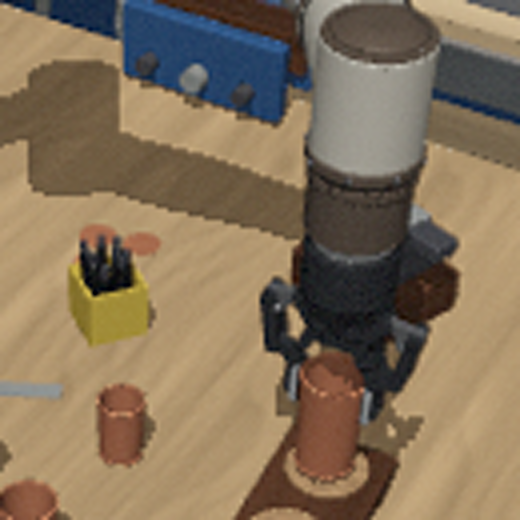

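The largest beaker hangs upright just above pad d (crop 328,470). I'll lower, release and lift.

Call:
arm_command([
  {"grip":0,"linear":[-1,-2,5],"rot":[0,0,0]},
  {"grip":0,"linear":[-1,-2,10],"rot":[0,0,0]},
  {"grip":0,"linear":[-1,-2,11],"rot":[0,0,0]},
  {"grip":0.7,"linear":[-1,-2,11],"rot":[0,0,0]},
  {"grip":1,"linear":[-1,-2,11],"rot":[0,0,0]},
  {"grip":1,"linear":[-1,-2,11],"rot":[0,0,0]},
  {"grip":1,"linear":[-1,-2,11],"rot":[0,0,0]},
  {"grip":1,"linear":[-1,-2,-15],"rot":[0,0,0]},
  {"grip":1,"linear":[-1,-2,-65],"rot":[0,0,0]},
  {"grip":1,"linear":[-1,-2,-100],"rot":[0,0,0]},
])

```text
clock: 6.8
position: [604.1, 202.8, 192.7]
ee_rot: [0.732, -0.681, 0.001, -0.001]
contact_force: [0.5, 0.1, 0.2]
gripper_width: 85.3
grasp_force: 0.0
```

```bash
python3 go.py 428.3 148.5 110 -1.5;  python3 -c "
from fit import *
for n in('scene','top'):
  p=cam(n);print(n,fit(p,(602,203),B['beaker_largest'],25))"
```

```text
lin [ 41.7 179.4  82.3] rot [-0.002  0.001  0.   ]
yaw -1.5 j [ 0.58  0.43 -0.02  0.   -1.12 -0.51] t 6.8 [604.1 202.8 192.7]
scene (array([602.56821823, 200.69206047]), np.float64(0.6136326193809509))
top (array([596.54030509, 179.33879295]), np.float64(0.5127055048942566))
```

Call:
arm_command([
  {"grip":1,"linear":[12,50,0],"rot":[0,0,0]},
  {"grip":1,"linear":[24,100,10],"rot":[0,0,0]},
  {"grip":1,"linear":[36,155,40],"rot":[0,0,0]},
  {"grip":1,"linear":[42,179,82],"rot":[0,0,0]},
  {"grip":1,"linear":[42,179,82],"rot":[0,0,0]},
  {"grip":1,"linear":[42,179,82],"rot":[0,0,0]},
])

```text
clock: 7.65
position: [429.3, 148.8, 109.0]
ee_rot: [0.732, -0.681, 0.0, -0.001]
contact_force: [1.0, -0.6, 0.3]
gripper_width: 85.4
grasp_force: 0.0
```

```bash
python3 go.py 428.3 148.5 22 -1.5;  python3 -c "
from h import *
p=cam('scene');save(p,'s3.png',(220,80,350,210),4)"
```

```text
lin [ 0.3  1.1 87. ] rot [-0.002  0.001  0.001]
yaw -1.499 j [ 0.69  0.23 -0.57  0.   -0.77 -0.62] t 7.65 [429.3 148.8 109. ]
```

View pics/s3.png

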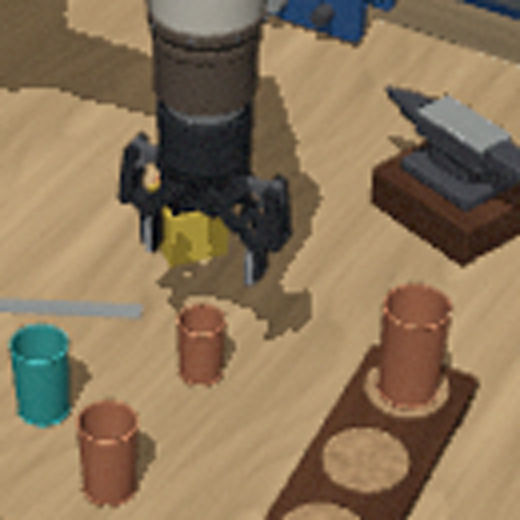

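The largest beaker stands centred on pad d (crop 410,390), and the gripper is over the medium one (crop 202,345). I'll go down and grip.

Call:
arm_command([
  {"grip":1,"linear":[0,1,35],"rot":[0,0,0]},
  {"grip":1,"linear":[0,1,65],"rot":[0,0,0]},
  {"grip":1,"linear":[0,1,85],"rot":[0,0,0]},
  {"grip":1,"linear":[0,1,85],"rot":[0,0,0]},
  {"grip":0.6,"linear":[0,1,85],"rot":[0,0,0]},
  {"grip":0.3,"linear":[0,1,85],"rot":[0,0,0]},
  {"grip":0,"linear":[0,1,85],"rot":[0,0,0]},
  {"grip":0,"linear":[0,1,85],"rot":[0,0,0]},
  {"grip":0,"linear":[0,1,85],"rot":[0,0,0]},
  {"grip":0,"linear":[0,1,85],"rot":[0,0,0]},
])

```text
clock: 8.95
position: [427.9, 148.6, 24.4]
ee_rot: [0.732, -0.681, 0.0, -0.001]
contact_force: [0.3, -1.4, 6.3]
gripper_width: 39.9
grasp_force: 60.1
```

```bash
python3 go.py 621 15 100 -1.5
```

```text
lin [ 147.  -183.2  -75.3] rot [-0.002  0.001  0.001]
yaw -1.499 j [ 0.7   0.38 -0.66  0.   -0.53 -0.62] t 8.95 [427.9 148.6  24.4]
```

Call:
arm_command([
  {"grip":0,"linear":[0,0,-35],"rot":[0,0,0]},
  {"grip":0,"linear":[0,0,-75],"rot":[0,0,0]},
  {"grip":0,"linear":[30,-37,-75],"rot":[0,0,0]},
  {"grip":0,"linear":[60,-75,-75],"rot":[0,0,0]},
  {"grip":0,"linear":[90,-112,-75],"rot":[0,0,0]},
  {"grip":0,"linear":[120,-150,-75],"rot":[0,0,0]},
  {"grip":0,"linear":[147,-183,-75],"rot":[0,0,0]},
  {"grip":0,"linear":[147,-183,-75],"rot":[0,0,0]},
  {"grip":0,"linear":[147,-183,-50],"rot":[0,0,0]},
  {"grip":0,"linear":[147,-183,-40],"rot":[0,0,0]},
])

```text
clock: 10.2
position: [617.9, 14.4, 61.6]
ee_rot: [0.732, -0.682, -0.001, 0.001]
contact_force: [0.4, -0.5, 0.1]
gripper_width: 40.4
grasp_force: 61.0
```

```bash
python3 go.py 621 15 49.4 -1.5
```

```text
lin [-0.4 -3.2 12.2] rot [ 0.004 -0.    -0.   ]
yaw -1.5 j [ 0.28  0.54 -0.21 -0.   -0.83 -0.21] t 10.2 [617.9  14.4  61.6]
```

Call:
arm_command([
  {"grip":0,"linear":[0,-1,6],"rot":[0,0,0]},
  {"grip":0,"linear":[0,-1,10],"rot":[0,0,0]},
  {"grip":0,"linear":[0,-1,12],"rot":[0,0,0]},
  {"grip":0.6,"linear":[0,-1,12],"rot":[0,0,0]},
  {"grip":1,"linear":[0,-1,12],"rot":[0,0,0]},
  {"grip":1,"linear":[0,-1,12],"rot":[0,0,0]},
  {"grip":1,"linear":[0,-1,12],"rot":[0,0,0]},
  {"grip":1,"linear":[0,-1,-15],"rot":[0,0,0]},
  {"grip":1,"linear":[0,-1,-60],"rot":[0,0,0]},
  {"grip":1,"linear":[0,-1,-85],"rot":[0,0,0]},
])

```text
clock: 11.45
position: [621.9, 14.5, 151.0]
ee_rot: [0.732, -0.681, 0.001, -0.001]
contact_force: [1.0, -0.2, -0.1]
gripper_width: 85.6
grasp_force: 0.0
```

```bash
python3 go.py 438.3 -10.9 130 -1.5
```

```text
lin [ 12.3 185.   20.3] rot [-0.004  0.     0.001]
yaw -1.499 j [ 0.28  0.44 -0.11  0.   -1.01 -0.21] t 11.45 [621.9  14.5 151. ]
```

Call:
arm_command([
  {"grip":1,"linear":[4,50,0],"rot":[0,0,0]},
  {"grip":1,"linear":[8,100,5],"rot":[0,0,0]},
  {"grip":1,"linear":[12,155,15],"rot":[0,0,0]},
  {"grip":1,"linear":[12,184,25],"rot":[0,0,0]},
  {"grip":1,"linear":[12,184,25],"rot":[0,0,0]},
  {"grip":1,"linear":[12,184,25],"rot":[0,0,0]},
])

```text
clock: 12.2
position: [439.5, -10.3, 124.0]
ee_rot: [0.732, -0.681, 0.001, -0.001]
contact_force: [-0.2, -0.0, 0.2]
gripper_width: 85.3
grasp_force: 0.0
```

```bash
python3 go.py 438.3 -10.9 34 -1.5;  python3 -c "
from h import *
p=cam('scene');save(p,'s4.png',(200,100,350,240),4)"
```

```text
lin [ 0.5  1.5 90. ] rot [-0.002  0.     0.001]
yaw -1.499 j [ 0.35  0.19 -0.58  0.   -0.8  -0.28] t 12.2 [439.5 -10.3 124. ]
```

View pics/s4.png

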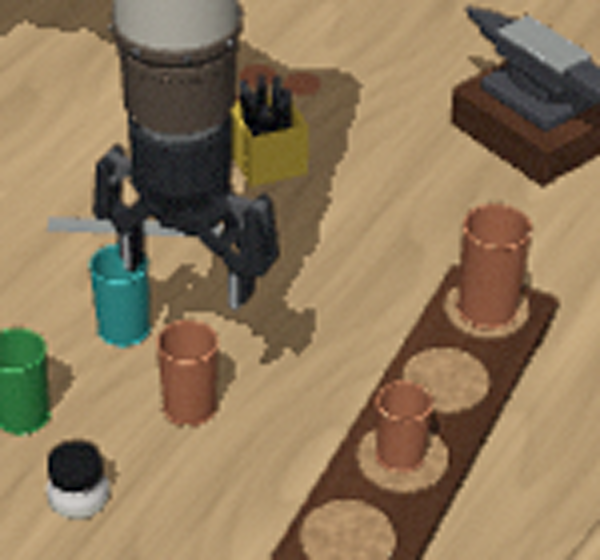

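The medium beaker stands on pad b (crop 403,460), and the gripper is over the copper large one (188,372).

Call:
arm_command([
  {"grip":1,"linear":[0,1,35],"rot":[0,0,0]},
  {"grip":1,"linear":[0,1,68],"rot":[0,0,0]},
  {"grip":1,"linear":[0,1,88],"rot":[0,0,0]},
  {"grip":1,"linear":[0,1,88],"rot":[0,0,0]},
  {"grip":0.6,"linear":[0,1,88],"rot":[0,0,0]},
  {"grip":0.3,"linear":[0,1,88],"rot":[0,0,0]},
  {"grip":0,"linear":[0,1,88],"rot":[0,0,0]},
  {"grip":0,"linear":[0,1,88],"rot":[0,0,0]},
  {"grip":0,"linear":[0,1,88],"rot":[0,0,0]},
  {"grip":0,"linear":[0,1,88],"rot":[0,0,0]},
])

```text
clock: 13.5
position: [438.4, -10.4, 36.4]
ee_rot: [0.732, -0.681, 0.001, -0.001]
contact_force: [-0.7, 0.6, 6.3]
gripper_width: 47.2
grasp_force: 61.1
```

```bash
python3 go.py 611.5 108.5 126 -1.5
```

```text
lin [-106.2 -181.4  -89. ] rot [-0.003  0.     0.001]
yaw -1.499 j [ 0.35  0.34 -0.68  0.   -0.55 -0.28] t 13.5 [438.4 -10.4  36.4]
```

Call:
arm_command([
  {"grip":0,"linear":[0,0,-40],"rot":[0,0,0]},
  {"grip":0,"linear":[0,0,-89],"rot":[0,0,0]},
  {"grip":0,"linear":[-35,-35,-89],"rot":[0,0,0]},
  {"grip":0,"linear":[-70,-75,-89],"rot":[0,0,0]},
  {"grip":0,"linear":[-100,-112,-89],"rot":[0,0,0]},
  {"grip":0,"linear":[-106,-150,-89],"rot":[0,0,0]},
  {"grip":0,"linear":[-106,-181,-89],"rot":[0,0,0]},
  {"grip":0,"linear":[-106,-181,-89],"rot":[0,0,0]},
  {"grip":0,"linear":[-106,-181,-55],"rot":[0,0,0]},
  {"grip":0,"linear":[-106,-181,-40],"rot":[0,0,0]},
])

```text
clock: 14.75
position: [607.9, 107.1, 73.2]
ee_rot: [0.731, -0.682, -0.001, 0.002]
contact_force: [-0.3, -0.5, -1.2]
gripper_width: 47.4
grasp_force: 62.3
```

```bash
python3 go.py 611.5 108.5 61.4 -1.5
```

```text
lin [-1.2 -3.8 11.7] rot [ 0.005 -0.001 -0.001]
yaw -1.501 j [ 0.44  0.52 -0.2  -0.   -0.85 -0.36] t 14.75 [607.9 107.1  73.2]
```

Call:
arm_command([
  {"grip":0,"linear":[-1,-1,6],"rot":[0,0,0]},
  {"grip":0,"linear":[-1,-1,10],"rot":[0,0,0]},
  {"grip":0,"linear":[-1,-1,12],"rot":[0,0,0]},
  {"grip":0.6,"linear":[-1,-1,12],"rot":[0,0,0]},
  {"grip":1,"linear":[-1,-1,12],"rot":[0,0,0]},
  {"grip":1,"linear":[-1,-1,12],"rot":[0,0,0]},
  {"grip":1,"linear":[-1,-1,12],"rot":[0,0,0]},
  {"grip":1,"linear":[-1,-1,-15],"rot":[0,0,0]},
  {"grip":1,"linear":[-1,-1,-65],"rot":[0,0,0]},
  {"grip":1,"linear":[-1,-1,-110],"rot":[0,0,0]},
])

```text
clock: 16.0
position: [611.2, 108.9, 186.9]
ee_rot: [0.732, -0.682, 0.0, -0.0]
contact_force: [0.3, 0.5, 0.2]
gripper_width: 85.4
grasp_force: 0.0
```

```bash
python3 go.py 446.9 -324.9 110 -0.72
```

```text
lin [421.  194.8  76.9] rot [-0.   -0.   -0.78]
yaw -1.5 j [ 0.44  0.41 -0.07  0.   -1.09 -0.37] t 16.0 [611.2 108.9 186.9]
```

Call:
arm_command([
  {"grip":1,"linear":[24,55,0],"rot":[0,0,0]},
  {"grip":1,"linear":[55,105,0],"rot":[0,0,-0.1]},
  {"grip":1,"linear":[105,135,0],"rot":[0,0,-0.2]},
  {"grip":1,"linear":[160,155,0],"rot":[0,0,-0.3]},
  {"grip":1,"linear":[215,175,0],"rot":[0,0,-0.42]},
  {"grip":1,"linear":[270,190,0],"rot":[0,0,-0.54]},
  {"grip":1,"linear":[325,195,10],"rot":[0,0,-0.66]},
  {"grip":1,"linear":[380,195,30],"rot":[0,0,-0.78]},
  {"grip":1,"linear":[421,195,65],"rot":[0,0,-0.78]},
  {"grip":1,"linear":[421,195,65],"rot":[0,0,-0.78]},
])

```text
clock: 17.25
position: [444.5, -326.4, 116.9]
ee_rot: [0.935, -0.354, -0.003, -0.0]
contact_force: [-0.9, -0.7, -0.0]
gripper_width: 85.4
grasp_force: 0.0
```

```bash
python3 go.py 446.9 -324.9 13 -0.72;  python3 -c "
from h import *
p=cam('scene');save(p,'s5.png',(120,200,270,340),4)"
```

```text
lin [  1.5  -3.  103.9] rot [ 0.002  0.006 -0.004]
yaw -0.724 j [-0.34  0.38 -0.32 -0.   -0.88  1.19] t 17.25 [ 444.5 -326.4  116.9]
```

View pics/s5.png

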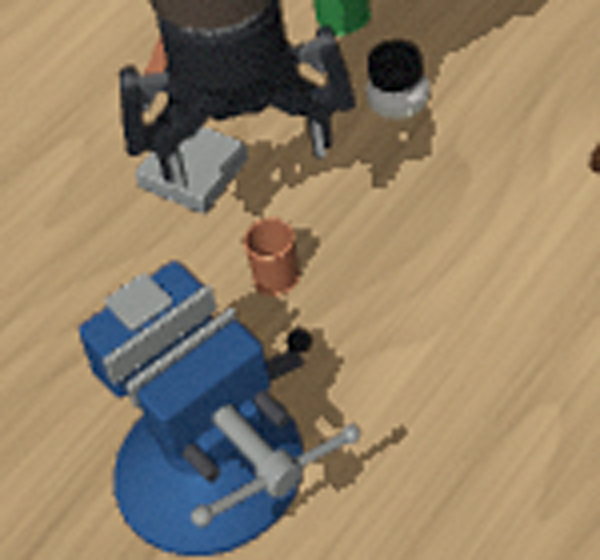

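```bash
python3 -c "
from h import *
a=cam('scene');b=cam('top')
o1,d1=ray(a,(194.8,285.5));o2,d2=ray(b,(373,193))
k=np.linalg.lstsq(np.c_[d1,-d2],o2-o1,rcond=None)[0];print(o1+d1*k[0],o2+d2*k[1])"; python3 go.py 446.9 -324.9 13 -0.72
```

```text
[ 511.48372483 -373.14363247   30.96524561] [ 508.30352808 -375.84436098   31.32294967]
lin [1.000e-01 1.000e-01 1.079e+02] rot [-0.    -0.001  0.001]
yaw -0.719 j [-0.33  0.37 -0.32  0.   -0.88  1.19] t 17.4 [ 446.8 -324.7  120.9]
```

The lever knob triangulates to (510,-374,31), 80 mm from the small beaker and off the finger line. The gripper is centred, so it's safe to descend.

Call:
arm_command([
  {"grip":1,"linear":[0,0,40],"rot":[0,0,0]},
  {"grip":1,"linear":[0,0,80],"rot":[0,0,0]},
  {"grip":1,"linear":[0,0,105],"rot":[0,0,0]},
  {"grip":1,"linear":[0,0,105],"rot":[0,0,0]},
  {"grip":0.6,"linear":[0,0,105],"rot":[0,0,0]},
  {"grip":0.3,"linear":[0,0,105],"rot":[0,0,0]},
  {"grip":0,"linear":[0,0,105],"rot":[0,0,0]},
  {"grip":0,"linear":[0,0,105],"rot":[0,0,0]},
  {"grip":0,"linear":[0,0,105],"rot":[0,0,0]},
  {"grip":0,"linear":[0,0,105],"rot":[0,0,0]},
])

```text
clock: 18.65
position: [447.4, -325.2, 17.0]
ee_rot: [0.936, -0.352, 0.001, 0.0]
contact_force: [-0.9, 1.4, 6.6]
gripper_width: 34.3
grasp_force: 59.0
```

```bash
python3 go.py 629 -79 110 -1.5
```

```text
lin [ -25.4 -304.9  -92.9] rot [-0.002 -0.002  0.781]
yaw -0.719 j [-0.34  0.51 -0.42  0.   -0.64  1.19] t 18.65 [ 447.4 -325.2   17. ]
```

Call:
arm_command([
  {"grip":0,"linear":[0,0,-40],"rot":[0,0,0]},
  {"grip":0,"linear":[0,0,-93],"rot":[0,0,0]},
  {"grip":0,"linear":[-4,-45,-93],"rot":[0,0,0.13]},
  {"grip":0,"linear":[-8,-95,-93],"rot":[0,0,0.26]},
  {"grip":0,"linear":[-12,-145,-93],"rot":[0,0,0.39]},
  {"grip":0,"linear":[-16,-195,-93],"rot":[0,0,0.52]},
  {"grip":0,"linear":[-20,-245,-93],"rot":[0,0,0.65]},
  {"grip":0,"linear":[-24,-285,-93],"rot":[0,0,0.78]},
  {"grip":0,"linear":[-25,-305,-93],"rot":[0,0,0.78]},
  {"grip":0,"linear":[-25,-305,-93],"rot":[0,0,0.78]},
])

```text
clock: 19.9
position: [629.1, -78.2, 108.2]
ee_rot: [0.733, -0.681, -0.0, 0.0]
contact_force: [-0.1, -0.1, -0.9]
gripper_width: 34.5
grasp_force: 59.8
```

```bash
python3 go.py 629 -79 42 -1.5
```

```text
lin [ 0.7  0.2 66.2] rot [0.    0.    0.003]
yaw -1.497 j [ 0.13  0.5  -0.13 -0.   -0.94 -0.06] t 19.9 [629.1 -78.2 108.2]
```

Call:
arm_command([
  {"grip":0,"linear":[0.5,0,30],"rot":[0,0,0]},
  {"grip":0,"linear":[0.5,0,50],"rot":[0,0,0]},
  {"grip":0,"linear":[0.5,0,60],"rot":[0,0,0]},
  {"grip":0,"linear":[0.5,0,65],"rot":[0,0,0]},
  {"grip":0,"linear":[0.5,0,67],"rot":[0,0,0]},
  {"grip":0,"linear":[0.5,0,67],"rot":[0,0,0]},
  {"grip":0.5,"linear":[0.5,0,67],"rot":[0,0,0]},
  {"grip":1,"linear":[0.5,0,67],"rot":[0,0,0]},
  {"grip":1,"linear":[0.5,0,67],"rot":[0,0,0]},
  {"grip":1,"linear":[0.5,0,67],"rot":[0,0,0]},
])

```text
clock: 21.15
position: [628.9, -79.5, 41.3]
ee_rot: [0.732, -0.682, 0.0, -0.0]
contact_force: [-1.0, 0.3, -0.5]
gripper_width: 85.4
grasp_force: 0.0
```

Call:
arm_command([
  {"grip":1,"linear":[0,0,-20],"rot":[0,0,0]},
  {"grip":1,"linear":[0,0,-70],"rot":[0,0,0]},
  {"grip":1,"linear":[0,0,-130],"rot":[0,0,0]},
  {"grip":1,"linear":[30,50,-150],"rot":[0,0,0]},
  {"grip":1,"linear":[60,100,-150],"rot":[0,0,0]},
  {"grip":1,"linear":[90,150,-150],"rot":[0,0,0]},
  {"grip":1,"linear":[120,200,-150],"rot":[0,0,0]},
  {"grip":1,"linear":[140,230,-150],"rot":[0,0,0]},
  {"grip":1,"linear":[140,230,-150],"rot":[0,0,0]},
])

```text
clock: 22.28
position: [407.4, -236.4, 191.7]
ee_rot: [0.731, -0.683, 0.0, -0.0]
contact_force: [0.9, -1.3, 0.1]
gripper_width: 85.0
grasp_force: 0.0
```

```bash
python3 - <<'E'
from fit import *
np.set_printoptions(precision=1,suppress=True)
im=[]
T=dict(beaker_small=(629,-79),beaker_medium=(621,15),beaker_large=(611.5,108.5),beaker_largest=(602,203))
for n,c in(("scene",(260,100,360,270)),("top",(170,120,310,200))):
    p=cam(n); ov=cv2.resize(p["frame"],None,fx=4,fy=4,interpolation=cv2.INTER_CUBIC)
    for q,xy in T.items():
        h=cv2.convexHull(np.array([(proj(p,X)+.5)*4 for X in pts(*xy,B[q],25)]).round().astype(np.int32))
        cv2.polylines(ov,[h],True,(0,255,0),1)
        # foot centre reported by network
    for q in T: print(n,q,[(at_z(p,r["pixel"],25)[:2].round().tolist(),round(r["score"],2)) for r in models.tip_of(p,q)[:3]])
    l,t,r,b=[4*v for v in c]; cv2.imwrite("pics/f_"+n+".png",cv2.resize(ov[t:b,l:r],None,fx=min(1,590/(b-t)),fy=min(1,590/(b-t)))[:,:,::-1])
E
```

```text
scene beaker_small [([631.0, -91.0], 0.62)]
scene beaker_medium [([625.0, 11.0], 0.63)]
scene beaker_large [([611.0, 114.0], 0.93), ([357.0, 11.0], 0.84), ([349.0, -107.0], 0.54)]
scene beaker_largest [([602.0, 198.0], 0.89), ([628.0, -76.0], 0.58), ([528.0, -480.0], 0.49)]
top beaker_small [([633.0, -77.0], 0.49)]
top beaker_medium [([629.0, 12.0], 0.63)]
top beaker_large [([337.0, 31.0], 0.76), ([608.0, 108.0], 0.55)]
top beaker_largest [([592.0, 198.0], 0.75), ([322.0, 299.0], 0.36), ([495.0, -459.0], 0.3)]
```

View pics/f_scene.png

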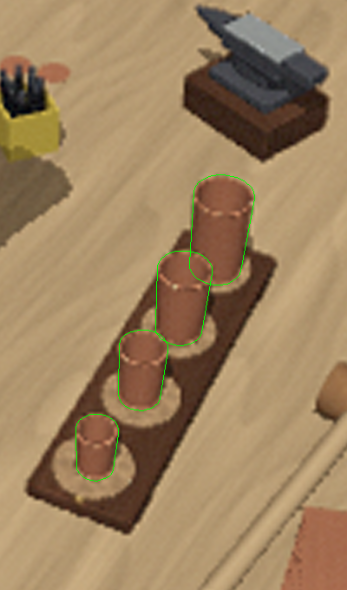

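View pics/f_top.png

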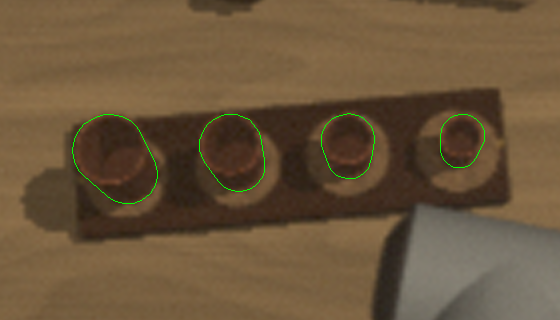

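All four beakers stand upright on their pads. Their silhouettes match the predicted outlines at the pad centres to within about 3 mm in both views (scene crop feet at 97,470; 140,400; 182,335; 220,275). The tub has not moved and the arm is clear, so I'm handing in.

```bash
python3 -c "
from bench import job; print(job.job_done())"
```

```text
the job is handed in; nothing more can be done
None
```

I handed the job in: all four beakers stand upright on the cork pads in size order, smallest on the pad nearest the vice, within about 3 mm of the pad centres by my final pictures, with the tub not moved; the hand-in call gave no verdict.

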